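Swing the overhanging hairbrush in along the glass shelf

ROBOT

A 6-joint arm with a two-finger parallel gripper is mounted at the origin on the work surface. World frame = base frame: x ahead of the robot, y to its left, z up, the work surface at z = 0. Lengths are in m, angles in rad, forces in N, time in s.
With the tool pointing down it reaches from about 0.35 to 0.85 m from the base axis. Payload 8.1 kg.
Tool frame: the origin (TCP) lies at the very end of the fingers, on their centre line; the grasp point (between the pads) lies 19 mm behind it; z points along the fingers, y is the line along which they close (so a half turn about z gives the same grasp; the last joint's range is limited). The gripper opens to 93 mm and grips with 3 to 60 N. Pads are 15 mm wide; open, the fingers measure 128 mm over their backs; the gripper's body (75 mm by 188 mm) begins 65 mm behind the grasp point.
Start: joints at [1.175, 0.13, 1.488, -0, 1.523, -0.085], TCP at [0.183, 0.571, 0.219] pointing down, gripper open.
Joint ranges: [-2.96, 2.96], [-0.89, 2.26], [0.02, 2.5], [-1.34, 4.48], [0, 2.73], [-2.66, 2.66]. Speed limits (rad/s): [2.39, 2.39, 2.79, 3.14, 3.14, 3.14].

INTERFACE

Orientations are given as a unit quaternion [x, y, z, w].
In Python, from rig import robot, eyes gives the robot as it stands.
- The arm moves only by the tool play_rows, never from a script. Its argument "steps" is text: rows parted by semicolons, each of 7 numbers parted by spaces: the shift along the tool's x, y, z in mm, then the turn, a rotation vector about the tool's x, y, z in degrees, then the opening in per cent of the stroke, from 0 (shut) to 100 (fully open). In form: tx ty tz rx ry rz fingers; .... A call has 1 to 12 rows; each row is the pose to reach, as a shift and turn from the pose commanded when the call began, along the tool's axes at that moment; what a row does not reach only later rows make up. A row lasts 1/8 s, in which the tool goes at most 62.5 mm and 10.7 degrees, less where a joint would pass 70% of its speed; a pose out of reach is approached as far as the arm can. A call with a gripper value outside its range is refused whole. The fingers move at their own pace and stop on an object; "newtons" is the grip in N (left out, the last holds). Time passes only in rows, so rows that repeat a pose let the fingers close. It gives the time, the measured TCP pose, the force, the opening and the grip force at its end, in the units of the state.
- robot.observe(): the state, without advancing time (a new reading comes with each control period).
- eyes.read_camera(name): name is "scene" or "top" or "wrist"; returns a dict with "frame" (480x640x3 uint8, red, green, blue), "fov_y" (degrees; the focal length in pixels is half the picture's height over the tangent of half this angle, whatever the lens; pixels are square), "cx", "cy" (the principal point, pixels), "k1" (the pictures are not rectified: a ray, as slopes to the right and down, at radius r is drawn at 1 + k1 r^2 times it, then the intrinsics apply), "pose" (4x4, takes a point from camera to world coordinates); the wrist camera has in their place "tool_from_camera" (4x4, takes a point from camera to tool coordinates, whose origin is the TCP and whose axes are the flange's). Camera axes: x right, y down, z forward; pixel columns grow to the right and rows downward; lengths in m; the calibration is good to about 2 mm. A picture is of the moment at which its call begins: read the wrist's pose just before it. There is no depth.
- robot.hand_in(): hands the job in; it is judged then, once.
The state is a dict: "time_s": time; "qpos": joint angles; "qd": joint speeds; "joint_torque": joint torques, N m; "tcp_pos": TCP position; "eef_rot": TCP orientation; "ft_force": force on the tool from outside, world axes, zero at the start; "wrist_torque": the same for the moment, N m; "finger_gap": finger opening in m; "gripper_force": force on a finger pad.
Only numpy, scipy, OpenCV 4.12 (cv2) and the standard library are available. Lean on these libraries where they do the work, as an engineer would, in place of code of your own. Each camera call takes 0.05 s, during which the arm holds its last target. There are 200 camera calls.

TASK

The handle of the hairbrush sticks out over the front edge of the glass shelf, where a sleeve will catch it. Push the handle round so that the brush lies lengthwise along the shelf, parallel to its long edges, with the handle pointing towards the end where the squat white jar stands. The brush head stays in its place as the pivot: do not lift the brush, do not push the jar, and leave the brush lying flat and untouched.

Things in the scene. Friction and masses are not known exactly. Their poses are not given: they have to be found in the camera images.
- brush: Wooden hairbrush on its back, bristles up (to 33 mm above the shelf), about 140 g. Oval head 104 mm (own x) by 68 by 16 mm thick. Straight handle along own -x, 20 mm wide, end knob 24 mm, clear of the shelf: underside 5 mm, top 19 mm above it. Origin: under the middle of the head; z up. The head is the heavy part: pushed sideways near the handle's end, it turns about roughly the head's middle.
- handle_end (a point): End of the hairbrush's handle, 170 mm from the head's middle along the brush's -x, at half the handle's thickness (12 mm above the shelf's top face).
- jar: Squat white plastic jar with a wider white twist cap, 66 mm across, 55 mm tall, loose, standing near one end of the shelf (either end; a taller, narrower white bottle, 52 mm across and 125 mm tall, stands near the other end). Origin: centre of its underside; z up.
- shelf: Fixed smoked-glass shelf, 280 mm deep (own x), 700 mm long (own y), top face 45 mm above the table. Origin: on the table under its centre; own x points away from the robot (front edge at -140 mm), own y along the long edges. At the start the front half is clear within 190 mm of the middle of the brush head; low things, up to 40 mm tall, stand along the back edge.
Things that resemble listed ones, but are neither listed nor needed, are in the scene too. There is more than one size of the brush; the job needs the middle-sized.

How it is judged:
By the outcome, as a careful person would: the job done as asked, in the order asked, and still so for the second after the job is handed in, with the robot touching nothing.
It also fails if it takes over 40 s, if anything falls off the work surface, if the arm or the gripper's body presses on something with over 40 N, if the wrist force passes 120 N, or if a joint passes its speed limit or range.

## Working session

There is one attempt and no reset: what is moved stays moved. The work goes in short steps, Python scripts to look and compute and a tool call to move; the robot and the scene stay as the last step left them, time stands still between calls to the robot, and variables do not carry over. Pictures are saved under pics/ and viewed, at most 10 in all, crops included, and the job is handed in when it is done.

Besides the shell and the picture viewer there is one more tool, called after "Call:" by a JSON object that holds its "name" and its "arguments", one argument or row to a line. play_rows: Moves the arm, as the interface text tells. Its arguments: {"type":"object","properties":{"steps":{"type":"string"},"newtons":{"type":"number"}},"required":["steps"]}

```bash
mkdir -p pics
cat > h.py <<'E'
import numpy as np, cv2, json
from rig import robot, eyes
def snap(n,fn=None):
    s=robot.observe(); c=eyes.read_camera(n); c['s']=s
    if n=='wrist':
        from scipy.spatial.transform import Rotation as R
        T=np.eye(4);T[:3,:3]=R.from_quat(s['eef_rot']).as_matrix();T[:3,3]=s['tcp_pos']
        c['pose']=T@np.array(c['tool_from_camera'])
    if fn: cv2.imwrite('pics/'+fn,c['frame'][:,:,::-1])
    return c
def cast(c,px,z):
    px=np.array(px,float).reshape(-1,1,2); f=240/np.tan(np.radians(c['fov_y']/2))
    K=np.array([[f,0,c['cx']],[0,f,c['cy']],[0,0,1]])
    u=cv2.undistortPoints(px,K,np.array([c['k1'],0,0,0.]))[:,0]
    P=np.array(c['pose']); d=np.c_[u,np.ones(len(u))]@P[:3,:3].T; o=P[:3,3]
    return o+d*((z-o[2])/d[:,2])[:,None]
E
python3 - <<'E'
from h import *
for n in('top','scene'):
    c=snap(n,n+'.png'); print(n,c['fov_y'],c['k1'],np.round(c['pose'],3).tolist())
print(robot.observe())
E
```

```text
top 42.53404451239498 -0.2202547701322165 [[-0.128, -0.967, 0.222, 0.207], [-0.992, 0.125, -0.026, 0.019], [-0.002, -0.223, -0.975, 1.306], [0.0, 0.0, 0.0, 1.0]]
scene 55.96400818056282 -0.06557117329865139 [[-0.858, 0.299, -0.419, 0.845], [0.514, 0.466, -0.72, 0.645], [-0.02, -0.833, -0.554, 0.547], [0.0, 0.0, 0.0, 1.0]]
{'time_s': 0.1, 'qpos': array([ 1.17459117e+00,  1.31099097e-01,  1.48914824e+00,  4.99092202e-06,
        1.52300187e+00, -8.53691261e-02]), 'qd': array([ 0.00196137, -0.00072422, -0.00298643, -0.00133413, -0.00101301,
        0.0007499 ]), 'joint_torque': array([-3.15934394e-04, -5.61337888e+01, -4.93095946e+01,  7.68787600e-02,
        2.90755142e-02, -4.99739667e-05]), 'tcp_pos': array([0.18327613, 0.57079149, 0.21769647]), 'eef_rot': array([ 1.54793158e-01,  9.87946553e-01, -8.03787150e-04, -1.99937411e-04]), 'ft_force': array([-0.05877282, -0.30820817,  0.22291769]), 'wrist_torque': array([ 0.03773951, -0.03307024, -0.0185098 ]), 'gripper_force': 0.0, 'finger_gap': 0.09323424895483191}
```

View pics/top.png

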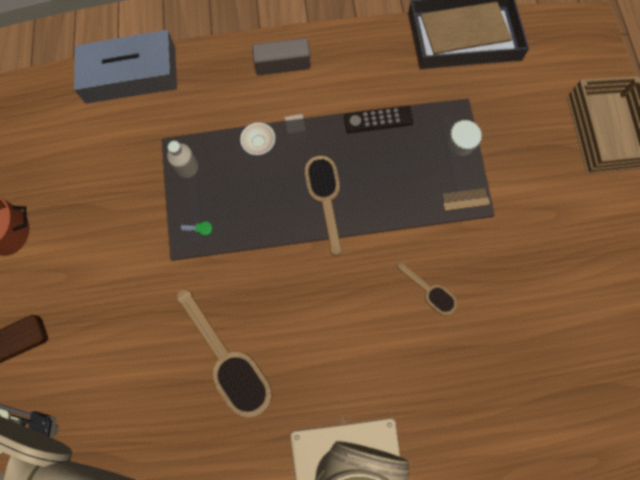

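View pics/scene.png

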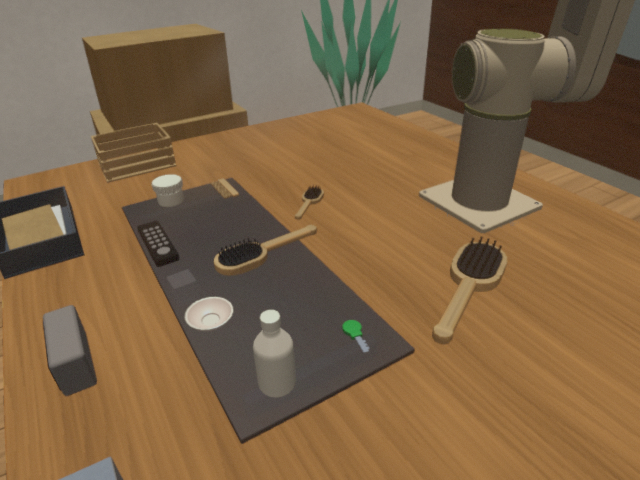

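Three brushes appear in the top view: large with its head at (242,384), small at (441,299), and one on the shelf with its head at (322,178) and handle end at (336,251). The shelf one is middle-sized and overhangs the front edge, so it fits. The jar is at (466,135), at the right end (-y). The bottle is at (180,158). I'll measure and confirm with a crop.

```bash
cat >> h.py <<'E'
def brush(c,vis=None):
    """brush on shelf in top view: wood rim/handle mask + dark bristles filled"""
    f=c['frame']; hsv=cv2.cvtColor(f,cv2.COLOR_RGB2HSV)
    return hsv
E
python3 - <<'E'
from h import *
c=snap('top')
f=c['frame'];hsv=cv2.cvtColor(f,cv2.COLOR_RGB2HSV)
for p in [(336,235),(330,205),(322,178),(310,190),(400,180),(345,270),(466,135),(466,200)]: print(p,hsv[p[1],p[0]])
print('corners',np.round(cast(c,[(163,138),(470,100),(493,215),(172,258)],.045),3).tolist())
# line z: handle top .064 edges
print('jar cap',cast(c,[(466,134)],.1),'head',cast(c,[(322,178)],.061),'end',cast(c,[(336,251)],.06), 'comb', cast(c,[(444,196),(444,208),(488,190)],.05))
cv2.imwrite('pics/crop.png',cv2.resize(f[90:270,150:510],None,fx=2.2,fy=2.2,interpolation=cv2.INTER_CUBIC)[:,:,::-1])
E
```

```text
(336, 235) [ 17 108 151]
(330, 205) [ 17 109 148]
(322, 178) [170  23  34]
(310, 190) [ 17 101 137]
(400, 180) [15 40 63]
(345, 270) [ 14 153 133]
(466, 135) [ 53  15 204]
(466, 200) [ 17 104 144]
corners [[0.769, 0.314, 0.045], [0.772, -0.383, 0.045], [0.5, -0.381, 0.045], [0.494, 0.311, 0.045]]
jar cap [[ 0.66981509 -0.34059495  0.1       ]] head [[ 0.62254901 -0.02556558  0.061     ]] end [[ 0.46206087 -0.03415917  0.06      ]] comb [[ 0.5534421  -0.28012885  0.05      ]
 [ 0.52710537 -0.27542061  0.05      ]
 [ 0.55506011 -0.37904571  0.05      ]]
```

View pics/crop.png

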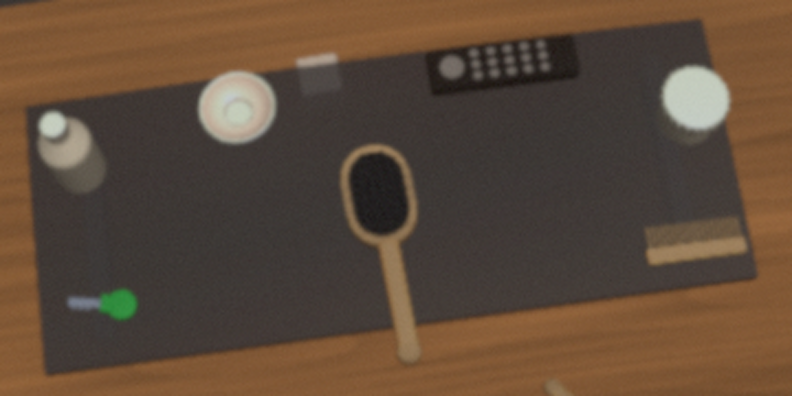

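The crop confirms the middle-sized brush on the shelf, with the handle overhanging the front edge. Its head is at crop (380,192) and its knob at crop (408,353). The handle has to swing to the right, towards the jar at crop (697,97).

```bash
python3 - <<'E'
s=open('h.py').read(); i=s.index('def brush')
open('h.py','w').write(s[:i]+'''
def brush(c,box=(150,90,440,275)):
    """returns head centre xy, handle-direction angle deg, handle end xy (top view)"""
    x0,y0,x1,y1=box; hsv=cv2.cvtColor(c['frame'],cv2.COLOR_RGB2HSV)
    f=c['frame'].astype(int)
    m=((f[...,0]-f[...,2]>35)&(hsv[...,2]>105)&(hsv[...,1]<130)).astype(np.uint8)
    k=np.zeros_like(m);k[y0:y1,x0:x1]=1;m*=k
    cs,_=cv2.findContours(m,cv2.RETR_EXTERNAL,cv2.CHAIN_APPROX_NONE)
    cn=max(cs,key=cv2.contourArea); full=np.zeros_like(m);cv2.drawContours(full,[cn],-1,1,-1)
    head=cv2.morphologyEx(full,cv2.MORPH_OPEN,cv2.getStructuringElement(cv2.MORPH_ELLIPSE,(15,15)))
    hc=max(cv2.findContours(head,cv2.RETR_EXTERNAL,cv2.CHAIN_APPROX_NONE)[0],key=cv2.contourArea)
    H=cast(c,hc[:,0],.056)[:,:2]; (cx,cy),ax,an=cv2.fitEllipse((H*1000).astype(np.float32))
    hn=full&~cv2.dilate(head,np.ones((3,3),np.uint8))
    yy,xx=np.nonzero(hn); P=cast(c,np.c_[xx,yy],.062)[:,:2]*1000
    far=np.linalg.norm(P-[cx,cy],axis=1); P=P[far>55]
    vx,vy,px,py=cv2.fitLine(P.astype(np.float32),cv2.DIST_HUBER,0,.1,.1).ravel()
    d=np.array([vx,vy]); d*=np.sign(d@(P.mean(0)-[cx,cy]))
    t=(P-[px,py])@d; end=np.array([px,py])+d*t.max()
    return dict(head=(cx,cy),axes=ax,line_off=float(np.cross(d,np.array([cx,cy])-[px,py])),ang=float(np.degrees(np.arctan2(d[1],d[0]))),
      ang_he=float(np.degrees(np.arctan2(end[1]-cy,end[0]-cx))),end=end.round(1),L=float(np.linalg.norm(end-[cx,cy])),n=len(P))
def shelf(c):
    v=cv2.cvtColor(c['frame'],cv2.COLOR_RGB2HSV)[...,2]; g=cv2.GaussianBlur(c['frame'],(3,3),0)[...,0].astype(int)
    out={}
    for name,cols,r0,r1,fl in(('front',list(range(190,320,4))+list(range(352,480,4)),205,275,1),('back',list(range(200,245,4))+list(range(310,340,4))+list(range(418,450,4)),85,150,-1)):
        pts=[]
        for x in cols:
            col=g[r0:r1,x]; gr=np.diff(col)*fl; pts.append((x+.0,r0+int(np.argmax(gr))+.5))
        P=cast(c,pts,.045)[:,:2]*1000
        vx,vy,px,py=cv2.fitLine(P.astype(np.float32),cv2.DIST_HUBER,0,.1,.1).ravel()
        out[name]=(float(np.degrees(np.arctan(vx/vy))),float(px-py*vx/vy))
    return out
''')
E
python3 -W ignore - <<'E'
from h import *
c=snap('top'); print(brush(c)); print(shelf(c), '(dx/dy deg, x at y=0)')
E
```

```text
{'head': (624.1675415039062, -25.01444435119629), 'axes': (69.8742446899414, 105.96380615234375), 'line_off': 0.26866453333491336, 'ang': -176.4041290283203, 'ang_he': -176.4948293046096, 'end': array([454.7, -35.4]), 'L': 169.736285421464, 'n': 502}
{'front': (-0.5596153140068054, 492.40594482421875), 'back': (-0.6608455777168274, 773.2114868164062)} (dx/dy deg, x at y=0)
```

```bash
cat > plan.py <<'E'
from h import *
from scipy.spatial.transform import Rotation as R
C=np.array([624.2,-25.0])
def row(a,gap,z,r=135):
    a=np.radians(a);u=np.array([np.cos(a),np.sin(a)]);t=np.array([-u[1],u[0]])
    p=np.r_[C+r*u-t*(17.5+gap),z]
    X=np.r_[-t,0];Z=np.array([0,0,-1.]);M=np.c_[X,np.cross(Z,X),Z]
    s=robot.observe();R0=R.from_quat(s['eef_rot']).as_matrix()
    return np.r_[R0.T@(p-np.array(s['tcp_pos'])*1000),np.degrees(R.from_matrix(R0.T@M).as_rotvec())].round(1)
E
python3 -c "
from plan import *
print(row(-176.45,25,120),row(-176.45,25,52))"
```

```text
[-4.608e+02 -4.421e+02  9.850e+01 -1.000e-01  0.000e+00  6.860e+01] [-4.608e+02 -4.420e+02  1.665e+02 -1.000e-01  0.000e+00  6.860e+01]
```

Call:
{"name": "play_rows", "arguments": {
  "steps": "-42 -40 9 0 0 6.2 0; -84 -80 18 0 0 12.4 0; -126 -121 27 0 0 18.7 0; -168 -161 36 0 0 25 0; -209 -201 45 0 0 31 0; -251 -241 54 0 0 37.4 0; -293 -281 63 0 0 43.7 0; -335 -321 72 0 0 50 0; -377 -362 81 0 0 56 0; -419 -402 90 0 0 62.4 0; -460.8 -442.1 98.5 0 0 68.6 0; -460.8 -442.1 98.5 0 0 68.6 0"
}}

```text
time_s: 1.7
tcp_pos: [0.4875, 0.006, 0.1193]
eef_rot: [0.687, 0.727, -0.001, -0.0]
ft_force: [-0.6, 0.4, 0.2]
finger_gap: 0.0005
gripper_force: 0.0
```

```bash
python3 -W ignore -c "
from plan import *
c=snap('wrist','w1.png');print(c['s']['time_s'],c['s']['tcp_pos'],c['s']['finger_gap'])
print(row(-176.45,25,120),row(-176.45,25,52))"
```

```text
1.7 [0.48753668 0.00601259 0.11926109] 0.0004505459280043047
[ 1.2  0.  -0.5 -0.1 -0.  -0.1] [ 1.2  0.1 67.5 -0.1 -0.  -0.1]
```

View pics/w1.png

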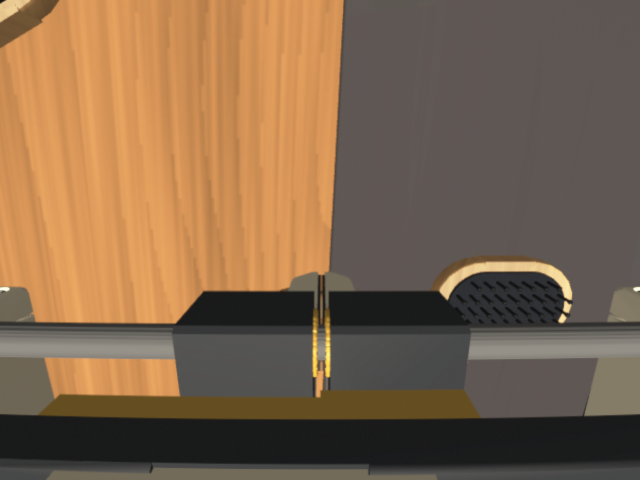

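The wrist view shows the fingers shut at (321,300), on the clear +y side of the handle. The shelf edge runs along column 335 and the brush head is at (510,300).

Call:
{"name": "play_rows", "arguments": {
  "steps": "1 0 17 0 0 0 0; 1 0 34 0 0 0 0; 1 0 51 0 0 0 0; 1 0 66.5 0 0 0 0; 1 0 67.5 0 0 0 0; 1 0 67.5 0 0 0 0"
}}

```text
time_s: 2.5
tcp_pos: [0.4871, 0.0105, 0.0528]
eef_rot: [0.685, 0.729, 0.0, 0.0]
ft_force: [0.0, 0.0, 0.1]
finger_gap: 0.0005
gripper_force: 0.0
```

```bash
python3 -W ignore -c "
from plan import *
s=robot.observe();print(s['tcp_pos'],s['ft_force'])
A=[(-176.45,g) for g in (18,12,6,0)]+[(-176.45+4*k,0) for k in range(1,9)]
for a,g in A: print(*row(a,g,52))"
```

```text
[0.48709814 0.01046007 0.05278565] [0.00654897 0.04875459 0.11451147]
-8.4 -0.4 0.8 0.0 0.0 0.0
-14.4 -0.4 0.8 0.0 0.0 0.0
-20.4 -0.4 0.8 0.0 0.0 0.0
-26.4 -0.4 0.8 0.0 0.0 0.0
-35.8 -1.3 0.8 0.0 0.0 -4.0
-45.3 -1.5 0.8 0.0 0.0 -8.0
-54.8 -1.1 0.8 0.0 0.0 -12.0
-64.3 -0.0 0.8 0.0 0.0 -16.0
-73.6 1.7 0.8 0.0 0.0 -20.0
-82.8 4.1 0.8 0.0 0.0 -24.0
-91.8 7.2 0.8 0.0 0.0 -28.0
-100.6 10.8 0.8 0.0 0.0 -32.0
```

Call:
{"name": "play_rows", "arguments": {
  "steps": "-8.4 -0.4 0 0 0 0 0; -14.4 -0.4 0 0 0 0 0; -20.4 -0.4 0 0 0 0 0; -26.4 -0.4 0 0 0 0 0; -35.8 -1.3 0 0 0 -4 0; -45.3 -1.5 0 0 0 -8 0; -54.8 -1.1 0 0 0 -12 0; -64.3 0 0 0 0 -16 0; -73.6 1.7 0 0 0 -20 0; -78 3 0 0 0 -22 0; -82.8 4.1 0 0 0 -24 0; -82.8 4.1 0 0 0 -24 0"
}}

```text
time_s: 4.0
tcp_pos: [0.4963, -0.0724, 0.0527]
eef_rot: [0.518, 0.855, -0.0, 0.0]
ft_force: [0.3, 0.4, 0.2]
finger_gap: 0.0006
gripper_force: 0.0
```

```bash
python3 -W ignore -c "
from plan import *
c=snap('top','t2.png');s=c['s'];print(s['tcp_pos'],s['ft_force'])
try: print(brush(c))
except Exception as e: print(e)
cv2.imwrite('pics/t2c.png',cv2.resize(c['frame'][90:300,200:500],None,fx=2.5,fy=2.5)[:,:,::-1])
A=[(-152.45+4*k,0) for k in range(0,12)]
for a,g in A: print(*row(a,g,52))"
```

```text
[ 0.49627148 -0.07242559  0.05265451] [0.27523875 0.3519724  0.2468625 ]
{'head': (629.8660888671875, -116.46391296386719), 'axes': (121.76081085205078, 146.1876983642578), 'line_off': 52.2706558721693, 'ang': 176.04095458984375, 'ang_he': 138.67463297011776, 'end': array([565.2, -59.6]), 'L': 86.12603869620025, 'n': 11}
0.1 0.4 0.6 -0.0 -0.0 -0.0
-9.3 -0.5 0.6 -0.0 -0.0 -4.0
-18.8 -0.8 0.6 -0.0 -0.0 -8.0
-28.3 -0.3 0.6 -0.0 -0.0 -12.0
-37.7 0.8 0.6 -0.0 -0.0 -16.0
-47.1 2.5 0.6 -0.0 -0.0 -20.0
-56.3 4.9 0.6 -0.0 -0.0 -24.0
-65.3 8.0 0.6 -0.0 -0.0 -28.0
-74.0 11.6 0.6 -0.0 -0.0 -32.0
-82.5 15.9 0.6 -0.0 -0.0 -36.0
-90.7 20.7 0.6 -0.0 -0.0 -40.0
-98.5 26.1 0.6 -0.0 -0.0 -44.0
```

View pics/t2c.png

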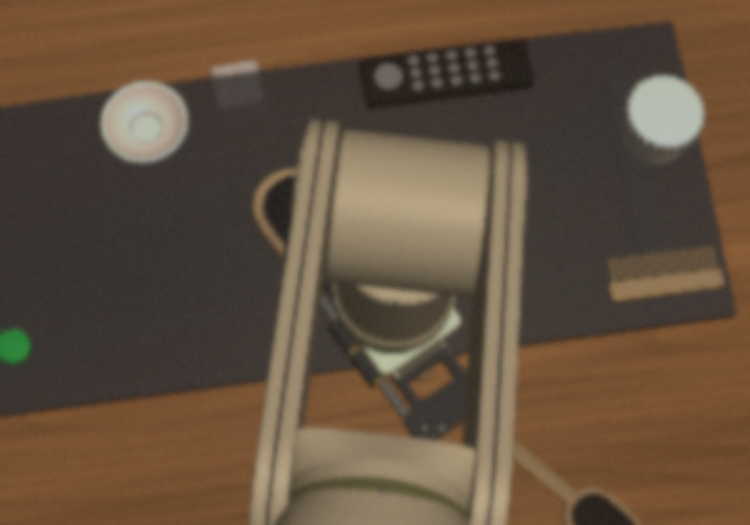

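The arm hides most of the brush. The visible head edge at crop (257,205) shows the head turning in place, so I'll go on.

Call:
{"name": "play_rows", "arguments": {
  "steps": "-9.3 -0.5 0 0 0 -4 0; -18.8 -0.8 0 0 0 -8 0; -28.3 -0.3 0 0 0 -12 0; -37.7 0.8 0 0 0 -16 0; -47.1 2.5 0 0 0 -20 0; -56.3 4.9 0 0 0 -24 0; -65.3 8 0 0 0 -28 0; -74 11.6 0 0 0 -32 0; -82.5 15.9 0 0 0 -36 0; -90.7 20.7 0 0 0 -40 0; -98.5 26.1 0 0 0 -44 0; -98.5 26.1 0 0 0 -44 0"
}}

```text
time_s: 5.55
tcp_pos: [0.5652, -0.1472, 0.0526]
eef_rot: [0.16, 0.987, -0.0, 0.0]
ft_force: [-0.4, -0.6, -0.9]
finger_gap: 0.0002
gripper_force: 0.0
```

```bash
python3 -W ignore -c "
from plan import *
c=snap('scene','s3.png');s=c['s'];print(s['tcp_pos'],s['ft_force'])
cv2.imwrite('pics/s3c.png',cv2.resize(c['frame'][140:340,100:400],None,fx=2.5,fy=2.5)[:,:,::-1])
for a in (-108.45,-105,-102,-99,-97,-95): print(a,*row(a,0,52),*row(a,-40,52))"
```

```text
[ 0.56523068 -0.14724179  0.05260086] [-0.3971258 -0.5837639 -0.8904428]
-108.45 -0.2 -0.4 0.5 0.0 -0.0 -0.1 -40.2 -0.4 0.5 0.0 -0.0 -0.1
-105 -8.4 -1.2 0.5 0.0 -0.0 -3.5 -48.3 1.2 0.5 0.0 -0.0 -3.5
-102 -15.5 -1.5 0.5 0.0 -0.0 -6.5 -55.2 3.0 0.5 0.0 -0.0 -6.5
-99 -22.6 -1.5 0.5 0.0 -0.0 -9.5 -62.1 5.2 0.5 0.0 -0.0 -9.5
-97 -27.3 -1.2 0.5 0.0 -0.0 -11.5 -66.5 6.8 0.5 0.0 -0.0 -11.5
-95 -32.1 -0.8 0.5 0.0 -0.0 -13.5 -71.0 8.6 0.5 0.0 -0.0 -13.5
```

View pics/s3c.png

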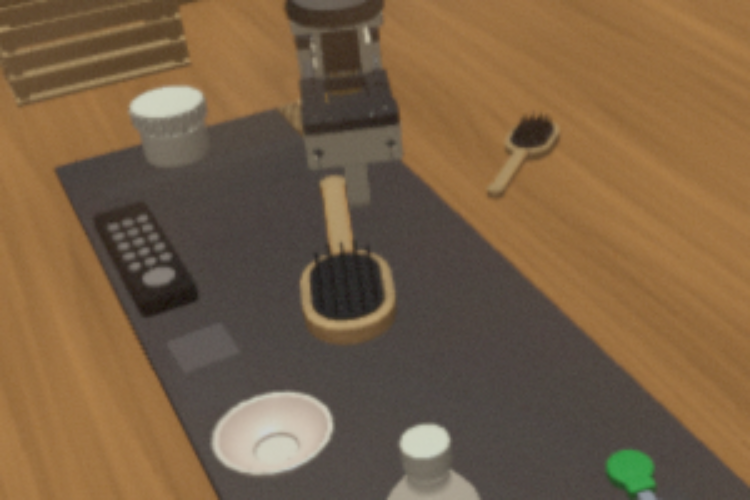

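The fingers press the handle's near side at crop (357,185). The knob is at (333,182) and the head centre at (347,285), with the jar untouched at (170,125). I'll estimate the angle from this view.

```bash
python3 -W ignore -c "
from plan import *
c=snap('scene')
q=lambda p:(p[0]/2.5+100,p[1]/2.5+140)
P=cast(c,[q((333,180)),q((341,248)),q((348,292))],.063)[:,:2]*1000;print(P)
d=P[0]-P[1];print(np.degrees(np.arctan2(d[1],d[0])));d=P[0]-P[2];print(np.degrees(np.arctan2(d[1],d[0])),np.hypot(*d))"
```

```text
[[ 573.86380044 -178.23346733]
 [ 609.3182647   -74.16803947]
 [ 627.84597749  -15.7919384 ]]
-108.8136673387298
-108.38255473240777 171.1763002317346
```

Call:
{"name": "play_rows", "arguments": {
  "steps": "-8.4 -1.2 0 0 0 -3.5 0; -15.5 -1.5 0 0 0 -6.5 0; -22.6 -1.5 0 0 0 -9.5 0; -27.3 -1.2 0 0 0 -11.5 0; -32.1 -0.8 0 0 0 -13.5 0; -36.7 -0.2 0 0 0 -15.5 0; -39 0.3 0 0 0 -16.5 0; -41.4 0.7 0 0 0 -17.5 0; -41.4 0.7 0 0 0 -17.5 0; -32 -2.3 0 0 0 -17.5 0; -13 -8.3 0 0 0 -17.5 0; -3.3 -11.4 0 0 0 -17.5 0"
}}

```text
time_s: 7.15
tcp_pos: [0.5631, -0.1589, 0.0524]
eef_rot: [0.008, 1.0, 0.0, -0.0]
ft_force: [-0.3, -0.2, 1.0]
finger_gap: 0.0004
gripper_force: 0.0
```

Call:
{"name": "play_rows", "arguments": {
  "steps": "0 0 -40 0 0 0 0; 0 0 -80 0 0 0 0; 30 50 -100 0 0 0 0; 60 100 -120 0 0 0 0; 90 150 -130 0 0 0 0; 120 200 -130 0 0 0 0; 140 250 -130 0 0 0 0; 150 300 -130 0 0 0 0; 150 300 -130 0 0 0 0"
}}

```text
time_s: 8.28
tcp_pos: [0.4182, 0.146, 0.1828]
eef_rot: [0.006, 1.0, 0.0, 0.0]
ft_force: [0.5, 0.5, 0.3]
finger_gap: 0.0
gripper_force: 0.0
```

```bash
python3 -W ignore -c "
from plan import *
c=snap('top','t4.png');s=c['s'];print(s['tcp_pos'],s['ft_force'],s['time_s'])
print(brush(c),shelf(c))
"
```

```text
[0.41818872 0.14601819 0.18282534] [0.47382265 0.50478286 0.31167313] 8.275
{'head': (567.000732421875, 239.30581665039062), 'axes': (147.9645538330078, 175.35951232910156), 'line_off': -87.79736562071776, 'ang': -167.71339416503906, 'ang_he': -138.79005288150293, 'end': array([430.4, 119.7]), 'L': 181.53487877445428, 'n': 704} {'front': (-0.7740969657897949, 491.62939453125), 'back': (-0.6230883002281189, 773.0724487304688)}
```

View pics/t4.png

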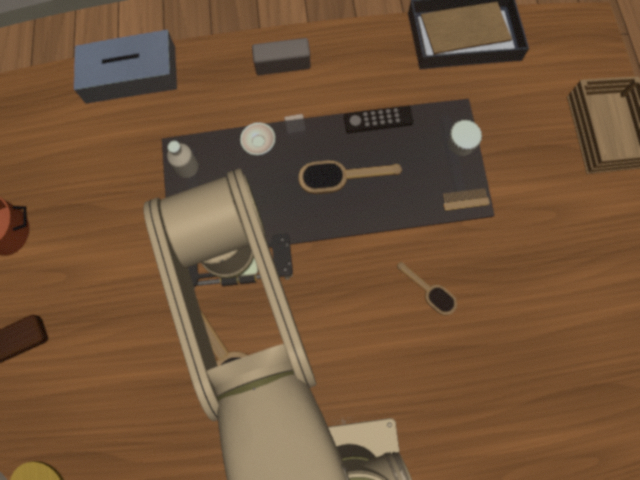

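The brush lies lengthwise, with its head at (322,177) and knob at (397,169). The jar at (466,135) hasn't moved. My mask picked up the arm, so I'll measure again with a tighter box.

```bash
python3 -W ignore -c "
from plan import *
for i in range(3):
    c=snap('top');print(brush(c,(285,145,425,205)))
"
```

```text
{'head': (628.7366333007812, -27.2147216796875), 'axes': (68.6637191772461, 105.78863525390625), 'line_off': 2.7316199020710314, 'ang': -90.98704528808594, 'ang_he': -91.92417211249219, 'end': array([ 623.1, -194.1]), 'L': 167.01881996545143, 'n': 445}
{'head': (628.813720703125, -27.294206619262695), 'axes': (68.69832611083984, 105.8841323852539), 'line_off': 2.3542202279213207, 'ang': -91.24365997314453, 'ang_he': -92.05171187991144, 'end': array([ 622.8, -194.1]), 'L': 166.9337720940494, 'n': 448}
{'head': (628.7350463867188, -27.358251571655273), 'axes': (68.76897430419922, 105.83088684082031), 'line_off': 2.1551843938832747, 'ang': -91.32413482666016, 'ang_he': -92.06417346407174, 'end': array([ 622.7, -194.1]), 'L': 166.86418934571125, 'n': 448}
```

The error is about 2° (-91.5° against -89.4°) and the head moved about 4 mm. I have plenty of time, so I'll nudge it another 2°.

```bash
python3 -W ignore -c "
from plan import *
for a,g,z in [(-91,40,130),(-91,40,52),(-91,10,52),(-91,0,52),(-90,0,52),(-89.2,0,52),(-89.2,40,52)]: print(a,g,z,*row(a,g,z))
"
```

```text
-91 40 130 -149.9 -298.7 52.7 -0.0 0.0 0.0
-91 40 52 -149.9 -298.7 130.7 -0.0 0.0 0.0
-91 10 52 -179.9 -298.7 130.7 -0.0 0.0 0.0
-91 0 52 -189.9 -298.7 130.7 -0.0 0.0 0.0
-90 0 52 -192.3 -299.0 130.7 -0.0 0.0 -1.0
-89.2 0 52 -194.2 -299.2 130.7 -0.0 0.0 -1.8
-89.2 40 52 -154.2 -300.5 130.7 -0.0 0.0 -1.8
```

Call:
{"name": "play_rows", "arguments": {
  "steps": "-25 -50 9 0 0 0 0; -50 -100 18 0 0 0 0; -75 -150 27 0 0 0 0; -100 -200 36 0 0 0 0; -125 -250 45 0 0 0 0; -150 -298.7 53 0 0 0 0; -150 -298.7 80 0 0 0 0; -150 -298.7 105 0 0 0 0; -150 -298.7 125 0 0 0 0; -150 -298.7 130 0 0 0 0; -160 -298.7 130 0 0 0 0; -170 -298.7 130 0 0 0 0"
}}

```text
time_s: 9.98
tcp_pos: [0.5863, -0.1584, 0.0542]
eef_rot: [0.008, 1.0, -0.0, 0.001]
ft_force: [0.8, 0.5, -0.8]
finger_gap: 0.0006
gripper_force: 0.0
```

Call:
{"name": "play_rows", "arguments": {
  "steps": "-10 0 0 0 0 0 0; -16 0 0 0 0 0 0; -19 0 0 0 0 0 0; -21 0 0 0 0 -0.5 0; -23 -0.3 0 0 0 -1.2 0; -24.7 -0.5 0 0 0 -2 0; -24.7 -0.5 0 0 0 -2 0; -15 -0.5 0 0 0 -2 0; 5 -0.5 0 0 0 -2 0; 15 -0.5 0 0 0 -2 0; 15 -0.5 -30 0 0 -2 0; 15 -0.5 -80 0 0 -2 0"
}}

```text
time_s: 11.48
tcp_pos: [0.5673, -0.1577, 0.1312]
eef_rot: [-0.009, 1.0, 0.001, -0.002]
ft_force: [0.8, -0.6, 0.7]
finger_gap: 0.0005
gripper_force: 0.0
```

Call:
{"name": "play_rows", "arguments": {
  "steps": "30 50 -20 0 0 0 0; 60 100 -40 0 0 0 0; 90 150 -50 0 0 0 0; 120 200 -50 0 0 0 0; 140 250 -50 0 0 0 0; 150 300 -50 0 0 0 0; 150 300 -50 0 0 0 0"
}}

```text
time_s: 12.35
tcp_pos: [0.4127, 0.1415, 0.1829]
eef_rot: [-0.012, 1.0, 0.0, 0.0]
ft_force: [-0.6, -0.1, 0.9]
finger_gap: 0.0005
gripper_force: 0.0
```

```bash
python3 -W ignore -c "
from plan import *
for i in range(2):
    c=snap('top','t5.png');print(brush(c,(285,145,425,205)),c['s']['tcp_pos'],c['s']['time_s'])
cv2.imwrite('pics/t5c.png',cv2.resize(c['frame'][90:270,150:510],None,fx=2.2,fy=2.2)[:,:,::-1])
"
```

```text
{'head': (628.8666381835938, -27.265167236328125), 'axes': (68.67080688476562, 105.51190185546875), 'line_off': 2.5125653154418615, 'ang': -89.16854858398438, 'ang_he': -90.02714952727553, 'end': array([ 628.8, -194.9]), 'L': 167.67527206061095, 'n': 444} [0.41272968 0.14145183 0.18287065] 12.35
{'head': (628.833251953125, -27.244375228881836), 'axes': (68.5768051147461, 105.55955505371094), 'line_off': 2.8379381021837027, 'ang': -89.02305603027344, 'ang_he': -89.99271323690314, 'end': array([ 628.9, -194.9]), 'L': 167.6987615303265, 'n': 447} [0.413336   0.13981507 0.18280118] 12.4
```

View pics/t5c.png

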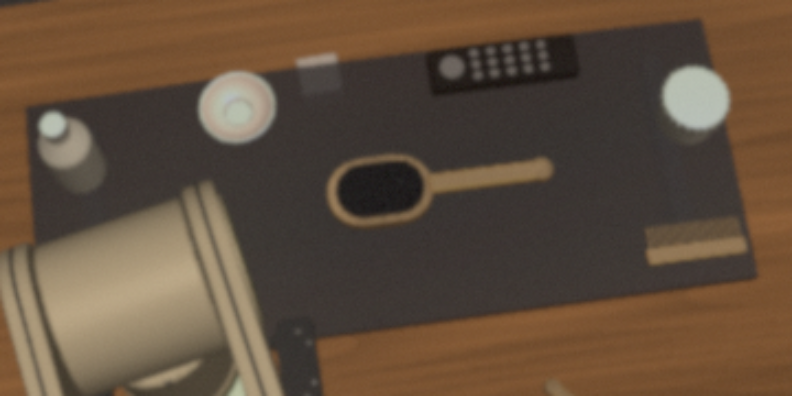

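The brush, with its head at crop (380,190) and knob at (543,168), is within about 0.5° of parallel to the shelf. The jar at (697,97) hasn't moved and the arm is clear.

```bash
python3 -c "
from rig import robot
print(robot.hand_in())"
```

```text
the job is handed in; nothing more can be done
None
```

I handed the job in at about 12 s: the middle-sized brush lies flat and within about 0.5° of parallel to the shelf's long edges, its handle points to the jar's end, its head has moved only about 5 mm, and the jar has not moved.

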